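# Free the carousel and bring the corked jar to the front

### The arm

A 7-joint arm with a two-finger parallel gripper is mounted at the origin on the work surface. World frame = base frame: x ahead of the robot, y to its left, z up, the work surface at z = 0. Lengths are in mm, angles in degrees, forces in N, time in s.
With the tool pointing down it reaches from about 425 to 925 mm from the base axis. Payload 6.8 kg.
Tool frame: the origin (TCP) lies on the centre line of the jaws, within the pads' length; the fingertips stand ctrl.tip_reach ahead of it and the grasp point (between the pads) lies 3 mm ahead of it (ctrl.tip_reach is the distance from the TCP to the fingertips, in mm); z points along the fingers, y is the line along which they close (so a half turn about z gives the same grasp; the last joint's range is limited). The gripper opens to 88 mm and grips with 3 to 60 N. Pads are 20 mm wide; open, the fingers measure 115 mm over their backs; the gripper's body (75 mm by 178 mm) begins 61 mm behind the grasp point.
Start: joints at [-70.537, 27.33, 1.283, 89.118, -0.659, 63.558, -4.761], TCP at [292.263, 608.465, 244.664] pointing down, gripper open.
Joint ranges: [-169.35, 169.35], [-19.33, 120.38], [-80.79, 83.38], [13.8, 139.57], [-78.32, 258.32], [9.67, 109.79], [-169.56, 169.56]. Speed limits (degrees/s): [136.94, 136.94, 180, 180, 180, 180, 180].

### API

Orientations are given as [roll, pitch, yaw] about the fixed x, y, z axes, in that order (R = Rz(yaw) Ry(pitch) Rx(roll)).
In Python, from plant import telemetry, imaging, job, ctrl gives the robot as it stands.
- The arm moves only by the tool apply_moves, never from a script. Its argument "series" is a list of rows, each a list of 3 entries, a list of its own where there are three numbers: the shift along the tool's x, y, z in units of 0.5 m (1.0 is 0.5 m), then the turn, a rotation vector about the tool's x, y, z in units of 180 degrees (1.0 is 180 degrees), then the opening, from 0 (shut) to 1 (fully open). In form: [[[dx, dy, dz], [wx, wy, wz], fingers], ...]. A call has 1 to 10 rows; each row is the pose to reach, as a shift and turn from the pose commanded when the call began, along the tool's axes at that moment, turning the shorter way round; what a row does not reach only later rows make up. A row lasts 1/12 s, in which the tool goes at most 41.7 mm and 7.16 degrees, less where a joint would pass 70% of its speed; a pose out of reach is approached as far as the arm can. A call with a number of a shift or a turn outside -1 to 1 is refused whole. A call with a gripper value outside its range is refused whole. The fingers move at their own pace and stop on an object; "force" is the grip in N (left out, the last holds). Time passes only in rows, so rows that repeat a pose let the fingers close. It gives the time, the measured TCP pose, the force, the opening and the grip force at its end, in the units of the state.
- telemetry.sense(): the state, without advancing time (a new reading comes with each control period).
- imaging.grab_frame(name): name is "scene" or "top" or "wrist"; returns a dict with "image" (420x560x3 uint8, red, green, blue), "fovy" (degrees; the focal length in pixels is half the picture's height over the tangent of half this angle, whatever the lens; pixels are square), "cx", "cy" (the principal point, pixels), "k1" (the pictures are not rectified: a ray, as slopes to the right and down, at radius r is drawn at 1 + k1 r^2 times it, then the intrinsics apply), "world_from_camera" (4x4, takes a point from camera to world coordinates); the wrist camera has in their place "mount" (4x4, takes a point from camera to tool coordinates, whose origin is the TCP and whose axes are the flange's). Camera axes: x right, y down, z forward; pixel columns grow to the right and rows downward; lengths in mm; the calibration is good to about 2 mm. A picture is of the moment at which its call begins: read the wrist's pose just before it. There is no depth.
- job.job_done(): hands the job in; it is judged then, once.
The state is a dict: "t": time; "q": joint angles; "qvel": joint speeds; "joint_efforts": joint torques, N m; "position": TCP position; "orientation": TCP orientation; "ft_force": force on the tool from outside, world axes, zero at the start; "wrist_torque": the same for the moment, N m; "grip_width": finger opening in mm; "finger_force": force on a finger pad.
Only numpy, scipy, OpenCV 4.12 (cv2) and the standard library are available. Lean on these libraries where they do the work, as an engineer would, in place of code of your own. Each camera call takes 0.05 s, during which the arm holds its last target. There are 200 camera calls.

### The job

The jar carousel is locked: swing its cam lever outwards and all the way down to free the turntable (never force it round while locked). Then turn it by the grip bar on top of its post until the jar with the cork stopper stands squarely at the front, right behind the pointer cone, and finish there with the grip bar still held firmly in the gripper and the turntable held still (do not let go at the end). All four containers stay standing in their sockets, and the other things on the deck are left where they are.

Things in the scene. Friction and masses are not known exactly. Their poses are not given: they have to be found in the camera images.
- carousel_base: Fixed aluminium carousel base. Origin on the turning axis at deck height, z up. Its -x axis points to the front, where a tongue carries an upright pointer cone (22 mm wide, 60 mm high, 152 mm from the axis). On its -y side stands the cam lever's bracket (cheeks 46 mm apart over the outsides, 57 mm high, 106 to 155 mm from the axis). Position and yaw vary.
- turntable (a joint): Turntable angle about the vertical axis through the base's origin, rad, counter-clockwise from above positive from where it stood at the start (0 at the start of every run; stops at -7 and 7). Slight friction, 0.05 N m; stays where left. While the cam lever is up, its lobe presses on the disc and locks it.
- disc_top (a point): Centre of the turntable's wooden disc, on its top face, 32 mm above the deck; its x and y axes turn with it. The disc is 250 mm in diameter, with four ring sockets (68 mm outside, 14 mm high) a quarter turn apart, centres 72 mm from the axis on the disc's x and y, and a steel post 16 mm thick in the middle.
- grip_bar: Wooden grip bar fixed across the top of the turntable's post, 90 mm long along its own x, 16 mm thick along its own y over the pads on its two long sides, 36 mm high; origin at the centre of its underside, 152 mm above the deck on the turning axis (top at 188 mm). It turns with the turntable; its x axis lies along the turntable's x, in line with two of the sockets.
- bar_pad_a: Wooden pad, 84 mm long, 34 mm high, along the grip bar's + y side: one of the two faces between which the bar is gripped. Origin at the middle of its outer face, 8 mm from the turning axis and 170 mm above the deck.
- bar_pad_b: Wooden pad, 84 mm long, 34 mm high, along the grip bar's - y side: one of the two faces between which the bar is gripped. Origin at the middle of its outer face, 8 mm from the turning axis and 170 mm above the deck.
- cam_lever (a joint): Cam lever angle, rad. 0: locked, the lever stands up, leaning 0.2 rad outwards (to the base's -y). Grows to 1.2 as it is swung outwards and down to its stop, where it points nearly level outwards and the turntable is free. Starts at or near 0; stays where left (hinge friction 0.12 N m). The disc comes free by about 0.5; down means above 0.9.
- cam_lever_hinge (a point): Point on the cam lever's hinge axis, 46 mm above the deck, 116 mm from the turning axis on the base's -y side; the hinge axis runs level along the base's x.
- cam_lever_grip (a point): Middle of the steel paddle at the end of the cam lever, 68 mm from the hinge; the paddle is 16 mm wide (along the base's x), 14 mm thick and 44 mm long (its end is 88 mm from the hinge). It can be gripped from above across its 16 mm width and swung in an arc about the hinge.
- front_spot (a point): The place for the jar at the front: the point fixed to the base, 72 mm from the turning axis straight towards the pointer cone, at the height of the disc's top (32 mm).
- jar_cork: Loose, frosted glass, round, 55 mm in diameter, standing in one of the turntable's four ring sockets (which one varies; the four containers swap places); origin at the centre of its underside, z up its axis. THE JAR TO BRING TO THE FRONT: shoulder narrowing to a neck, closed with a tapered cork stopper 31 mm wide at the top; 92 mm high in all.
- jar_flat: Loose, frosted glass, round, 55 mm in diameter, standing in one of the turntable's four ring sockets (which one varies; the four containers swap places); origin at the centre of its underside, z up its axis. Full-width flat wooden lid, no neck; 72 mm high.
- jar_knob: Loose, frosted glass, round, 55 mm in diameter, standing in one of the turntable's four ring sockets (which one varies; the four containers swap places); origin at the centre of its underside, z up its axis. Short jar, flat glass lid with a 20 mm ball knob; 76 mm high.
- tumbler: Loose, frosted glass, round, 55 mm in diameter, standing in one of the turntable's four ring sockets (which one varies; the four containers swap places); origin at the centre of its underside, z up its axis. Open, empty, no lid; 62 mm high.
- stapler: Silver stapler, loose, 130 mm long, 34 mm wide, about 60 mm high; origin at the centre of its underside. Leave alone.
- tape_roll: Roll of paper tape lying flat, loose, 84 mm in diameter, 24 mm high; origin at the centre of its underside. Leave alone.
- coaster: Blue silicone coaster, fixed flat to the deck, 96 mm in diameter, 6 mm thick; origin at the centre of its underside. Leave alone.
Not all that is in view belongs to the job. What is shaped like the jar_cork but purple or red is not meant.

How it is judged (in metres and radians):
On the way, in this order (a step that is already met when the one before it is completed fails the run):
1. the cam lever is swung out and down, freeing the turntable (value of joint cam_lever above 0.9 rad), for 0.2 s.
2. the corked jar stands at the front with the grip bar held (horizontal distance between jar_cork and front_spot below 0.012 m and contact force between the fingers and bar_pad_a above 2 N and contact force between the fingers and bar_pad_b above 2 N), for 0.2 s.
At the end, for the whole second after the job is handed in: Cam lever down (joint above 0.9), corked jar within 12 mm of the front spot, turntable still (under 0.05 rad/s), fingers pressing on both side pads of the grip bar (over 2 N each), all four containers upright (within 0.15 rad) in their sockets (all of step 2 and value of joint cam_lever above 0.9 rad and velocity of joint turntable between -0.05 and 0.05 rad/s and angle between each of jar_cork, jar_flat, jar_knob, tumbler's own z axis and vertical below 0.15 rad and height (world z) of each of jar_cork, jar_flat, jar_knob, tumbler below 0.04 m); the arm keeps its last pose, push and grip.
It fails at once if the turntable is forced round while still locked (value of joint cam_lever below 0.3 rad and (value of joint turntable above 0.25 rad or value of joint turntable below -0.25 rad)).
It fails at once if a container is tipped or lifted out of its socket (angle between any of jar_cork, jar_flat, jar_knob, tumbler's own z axis and vertical above 0.35 rad or height (world z) of any of jar_cork, jar_flat, jar_knob, tumbler above 0.05 m).
It fails at once if the stapler or the tape roll is pushed away (distance of any of stapler, tape_roll from where it was at the start of the episode above 0.02 m).
It also fails if it takes over 64 s, if anything falls off the work surface, if the arm or the gripper's body presses on something with over 40 N, if the wrist force passes 120 N, or if a joint passes its speed limit or range.

## Working session

There is one attempt and no reset: what is moved stays moved. The work goes in short steps, Python scripts to look and compute and a tool call to move; the robot and the scene stay as the last step left them, time stands still between calls to the robot, and variables do not carry over. Pictures are saved under pics/ and viewed, at most 10 in all, crops included, and the job is handed in when it is done.

Besides the shell and the picture viewer there is one more tool, called after "Request:" by a JSON object that holds its "op" and its "data", one argument or row to a line. apply_moves: Moves the arm, as the interface text tells. Its arguments: {"type":"object","properties":{"series":{"type":"array"},"force":{"type":"number"}},"required":["series"]}

```bash
mkdir -p pics
cat > h.py <<'E'
import numpy as np, cv2, pickle
from plant import telemetry, imaging, job, ctrl
from scipy.spatial.transform import Rotation as R
def grab(n):
    s=telemetry.sense(); d=imaging.grab_frame(n)
    if n=="wrist":
        T=np.eye(4); T[:3,:3]=R.from_euler('xyz',s['orientation'],degrees=True).as_matrix(); T[:3,3]=s['position']
        d['world_from_camera']=T@np.array(d['mount'])
    return d
def K(d):
    f=d['image'].shape[0]/2/np.tan(np.radians(d['fovy']/2))
    return np.array([[f,0,d['cx']],[0,f,d['cy']],[0,0,1.]]),np.array([d['k1'],0,0,0,0])
def onplane(d,uv,z):
    k,c=K(d); p=cv2.undistortPoints(np.array(uv,float).reshape(-1,1,2),k,c)[:,0]
    T=np.array(d['world_from_camera']); r=np.c_[p,np.ones(len(p))]@T[:3,:3].T; o=T[:3,3]
    return o+r*((z-o[2])/r[:,2])[:,None]
def project(d,P):
    k,c=K(d); T=np.linalg.inv(np.array(d['world_from_camera']))
    rv=cv2.Rodrigues(T[:3,:3])[0]
    return cv2.projectPoints(np.array(P,float).reshape(-1,1,3),rv,T[:3,3],k,c)[0][:,0]
def save(d,n): cv2.imwrite('pics/'+n,d['image'][:,:,::-1])
E
python3 - <<'E'
from h import *
print(ctrl.tip_reach); s=telemetry.sense(); print(s)
for n in ("top","scene"):
    d=grab(n); pickle.dump(d,open(n+'.pkl','wb')); save(d,n+'0.png'); print(n,np.array(d['world_from_camera']).round(2).tolist(),d['fovy'],d['k1'],d['cx'],d['cy'])
E
```

```text
22.0
{'t': 0.0, 'q': array([-70.53828801,  27.37587967,   1.28056031,  89.1781532 ,
        -0.65946252,  63.55834521,  -4.7616239 ]), 'qvel': array([-0.13208396, -0.03192948,  0.0362724 ,  0.03416643,  0.01202749,
       -0.00490902, -0.00205256]), 'joint_efforts': array([-5.73900234e-04, -5.82861829e+01,  1.53429050e+00, -2.72615129e+01,
       -5.43925934e-02,  1.70338206e-02,  1.52184489e-04]), 'position': array([292.0147502 , 607.93389607, 243.6820767 ]), 'orientation': array([-1.79895245e+02,  7.58501798e-03,  1.54344741e+02]), 'ft_force': array([-0.42695939, -0.90578343,  0.04282308]), 'wrist_torque': array([-0.02253296, -0.02416955, -0.04952606]), 'finger_force': 0.0, 'grip_width': 87.67331370227001}
top [[0.01, -1.0, 0.08, 459.65], [-1.0, -0.01, 0.01, -59.69], [-0.01, -0.08, -1.0, 1107.34], [0.0, 0.0, 0.0, 1.0]] 57.04426236655348 -0.025275692527813403 279.4479106737047 207.47178066242498
scene [[-0.53, 0.54, -0.65, 1286.84], [0.85, 0.36, -0.4, 402.12], [0.02, -0.76, -0.65, 883.81], [0.0, 0.0, 0.0, 1.0]] 45.56391022683839 0.0116429752879018 279.92070527102766 211.54420221415018
```

View pics/top0.png

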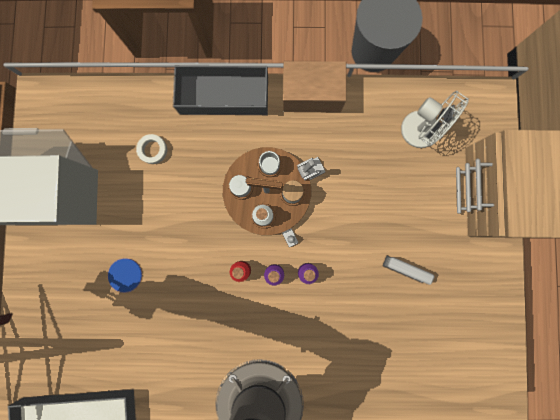

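View pics/scene0.png

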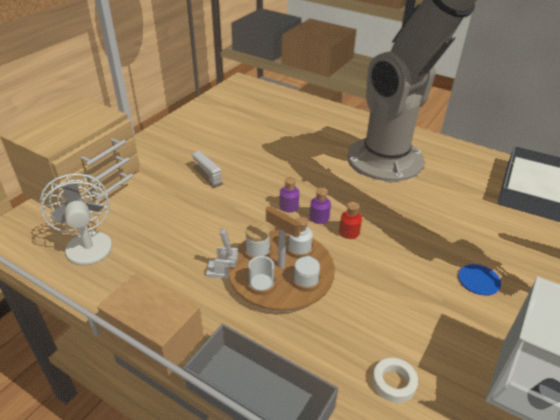

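The top view shows the disc centred near (267,191), the pointer at about (291,238) and the lever bracket at about (312,168). Jars stand near (269,161), (240,186), (263,215) and (292,190). I'll enlarge both views.

Run:
```python
from h import *
a=pickle.load(open('top.pkl','rb'))['image'][135:255,210:340]
b=pickle.load(open('scene.pkl','rb'))['image'][165:315,195:365]
a=cv2.resize(a,None,fx=4.6,fy=4.6,interpolation=cv2.INTER_CUBIC)[:,:,::-1]
b=cv2.resize(b,None,fx=4,fy=4,interpolation=cv2.INTER_CUBIC)[:,:,::-1]
cv2.imwrite('pics/topc.png',a);cv2.imwrite('pics/scc.png',b)
d=pickle.load(open('top.pkl','rb'))
hsv=cv2.cvtColor(d['image'],cv2.COLOR_RGB2HSV)
for p in [(262,228),(232,205),(300,215),(280,205),(200,200),(268,230)]: print(p,hsv[p[1],p[0]])
```

```text
(262, 228) [ 13 134 131]
(232, 205) [ 14 134 139]
(300, 215) [ 14 133 138]
(280, 205) [ 14 135 142]
(200, 200) [ 16 109 202]
(268, 230) [ 13 133 151]
```

View pics/topc.png

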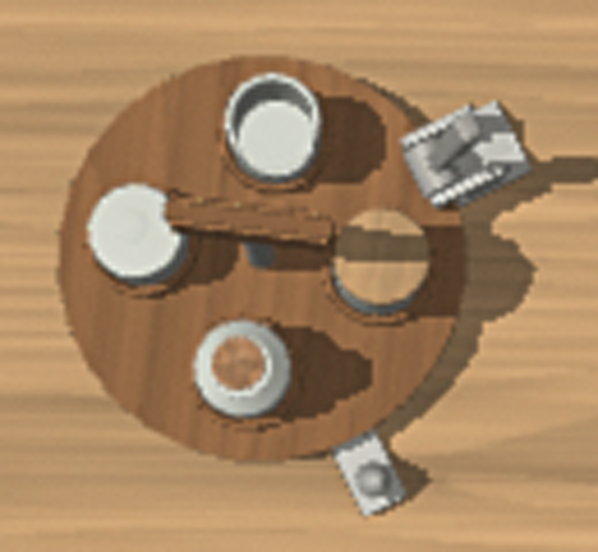

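View pics/scc.png

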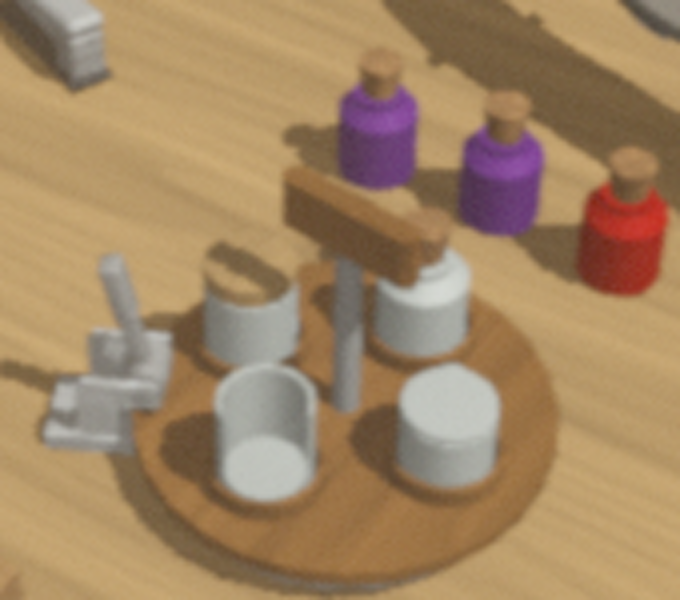

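The crop shows the cork jar at crop (240,362), the cone at (372,478), the bar from (168,208) to (330,232), and the lever pointing up from its bracket at (465,150). I'll turn these into positions.

Run:
```python
from h import *
d=pickle.load(open('top.pkl','rb'))
hsv=cv2.cvtColor(d['image'],cv2.COLOR_RGB2HSV)
m=((hsv[...,1]>120)&(hsv[...,0]<16)&(hsv[...,2]<170)).astype(np.uint8); m[:140]=0;m[245:]=0;m[:,:215]=0;m[:,320:]=0
# disc edge on left/bottom/top side (unobstructed by shadow): outermost disc pixels, fit circle in world
c=max(cv2.findContours(m,cv2.RETR_EXTERNAL,cv2.CHAIN_APPROX_NONE)[0],key=cv2.contourArea)[:,0]
P=onplane(d,c,32)[:,:2]
ctr=P.mean(0)
ctr=onplane(d,[(267,191)],32)[0,:2]
from scipy.optimize import least_squares
g=lambda p:np.hypot(*(P-p).T)-125
for k in range(2):
    r=least_squares(lambda p:g(p),ctr,loss='soft_l1',f_scale=1.0); ctr=r.x
print('axis',ctr, np.median(abs(g(ctr))),len(P), P.min(0),P.max(0))
f=lambda x,y:(210+(x+.5)/4.6-.5,135+(y+.5)/4.6-.5)
def rep(n,px,z):
    p=onplane(d,[f(*px)],z)[0,:2]; v=p-ctr; print(n,p.round(1),np.hypot(*v).round(1),np.degrees(np.arctan2(v[1],v[0])).round(1))
rep('cone',(374,477),58)
rep('cork',(240,362),122)
rep('flat/wood lid',(381,258),104); rep('knob?',(137,231),104); rep('tumbler',(272,128),94)
rep('bar end L',(168,208),188);rep('bar end R',(331,229),188)
rep('bar mid',(250,217),188)
rep('tongue end',(391,507),10)
for q in [(405,143),(497,104),(530,158),(445,205)]: rep('bracket',q,57)
rep('lever',(465,125),113)
b=project(d,[[*ctr,188]]);print(b)
sc=pickle.load(open('scene.pkl','rb'))
t=project(sc,[[*ctr,188],[*ctr,32]]);print((t-[195,165])*4)
```

```text
axis [595.5559875  -11.97942782] 2.4451641424925583 257 [ 473.115444   -134.75568658] [719.24128054 109.93631074]
cone [462.3 -82. ] 150.6 -152.3
cork [524.9  -5.5] 71.0 174.8
flat/wood lid [586.3 -83.7] 72.4 -97.4
knob? [600.1  55.4] 67.5 86.1
tumbler [662.4 -20.3] 67.4 -7.1
bar end L [600.7  29.8] 42.1 83.0
bar end R [590.6 -55.5] 43.8 -96.5
bar mid [596.4 -13.1] 1.4 -53.5
tongue end [444.1 -93.7] 172.1 -151.7
bracket [661.6 -98.5] 108.9 -52.6
bracket [ 685.9 -153.4] 167.9 -57.4
bracket [ 653.4 -173.3] 171.4 -70.3
bracket [ 624.5 -122.7] 114.4 -75.4
lever [ 661.6 -130.4] 135.6 -60.9
[[263.46788604 182.13108308]]
[[351.13413472 203.7441145 ]
 [345.40364017 406.31529096]]
```

```bash
cat >> h.py <<'E'
def rel(p0,yaw0,p1,yaw1):
    R0=R.from_euler('xyz',[180,0,yaw0],degrees=True); R1=R.from_euler('xyz',[180,0,yaw1],degrees=True)
    return (R0.inv().apply(np.array(p1)-p0)/500).round(4), ((R0.inv()*R1).as_rotvec()/np.pi).round(4)
E
python3 - <<'E'
from h import *
p0=[292.263,608.465,244.664]; mid=[474,240,250]; hov=[650,-120,250]
print(rel(p0,154.34,mid,118)); print(rel(mid,118,hov,118))
E
```

```text
(array([-0.6467, -0.5069, -0.0107]), array([ 0.    , -0.    ,  0.2019]))
(array([-0.801 , -0.0272, -0.    ]), array([0., 0., 0.]))
```

Request:
{"op": "apply_moves", "data": {
  "series": [
    [[-0.6467, -0.5069, -0.0107], [0, 0, 0.2019], 1],
    [[-0.6467, -0.5069, -0.0107], [0, 0, 0.2019], 1],
    [[-0.6467, -0.5069, -0.0107], [0, 0, 0.2019], 1],
    [[-0.6467, -0.5069, -0.0107], [0, 0, 0.2019], 1],
    [[-0.6467, -0.5069, -0.0107], [0, 0, 0.2019], 1],
    [[-0.6467, -0.5069, -0.0107], [0, 0, 0.2019], 1],
    [[-0.6467, -0.5069, -0.0107], [0, 0, 0.2019], 1],
    [[-0.6467, -0.5069, -0.0107], [0, 0, 0.2019], 1],
    [[-0.6467, -0.5069, -0.0107], [0, 0, 0.2019], 1],
    [[-0.6467, -0.5069, -0.0107], [0, 0, 0.2019], 1]
  ]
}}

```text
t: 0.93
position: [474.7, 236.9, 250.0]
orientation: [-180.0, 0.0, 117.9]
ft_force: [0.1, 0.0, 1.0]
grip_width: 87.8
finger_force: 0.0
```

Request:
{"op": "apply_moves", "data": {
  "series": [
    [[-0.801, -0.0272, 0], [0, 0, 0], 1],
    [[-0.801, -0.0272, 0], [0, 0, 0], 1],
    [[-0.801, -0.0272, 0], [0, 0, 0], 1],
    [[-0.801, -0.0272, 0], [0, 0, 0], 1],
    [[-0.801, -0.0272, 0], [0, 0, 0], 1],
    [[-0.801, -0.0272, 0], [0, 0, 0], 1],
    [[-0.801, -0.0272, 0], [0, 0, 0], 1],
    [[-0.801, -0.0272, 0], [0, 0, 0], 1],
    [[-0.801, -0.0272, 0], [0, 0, 0], 1],
    [[-0.801, -0.0272, 0], [0, 0, 0], 1]
  ]
}}

```text
t: 1.77
position: [650.4, -125.1, 249.7]
orientation: [-179.9, 0.1, 117.8]
ft_force: [0.1, -0.9, 0.9]
grip_width: 88.0
finger_force: 0.0
```

Run:
```python
from h import *
d=grab("wrist"); pickle.dump(d,open('w1.pkl','wb')); s=telemetry.sense(); print(s['position'],s['orientation'])
im=d['image'][:,:,::-1].copy()
c=np.array([595.6,-12]);u=np.array([np.cos(np.radians(-62)),np.sin(np.radians(-62))])
for r,z in((129.9,114.6),(133.5,132),(116,46)):
    p=project(d,[[*(c+r*u),z]])[0]; print(p)
cv2.imwrite('pics/w1.png',im)
```

```text
[ 651.10524528 -129.57449989  249.73474458] [-179.89773746    0.29367602  117.53146553]
[289.95480095 217.1010989 ]
[290.34886428 227.90944898]
[288.74572226 184.33267808]
```

View pics/w1.png

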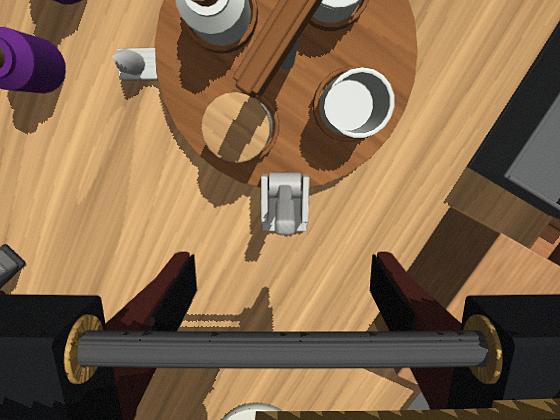

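The wrist view shows the lever standing up, with its tip at about (284,225) and its bracket at (285,203). That is within 5 px of the prediction.

Request:
{"op": "apply_moves", "data": {
  "series": [
    [[0, 0, 0], [0, 0, 0], 1],
    [[0, 0, 0], [0, 0, 0], 1],
    [[0, 0, 0], [0, 0, 0], 1]
  ]
}}

```text
t: 2.07
position: [649.7, -118.0, 249.5]
orientation: [-180.0, -0.1, 118.1]
ft_force: [0.2, 0.6, -0.2]
grip_width: 87.7
finger_force: 0.0
```

Run:
```python
from h import *
s=telemetry.sense(); print(s['position'],s['orientation'],s['qvel'].round(1))
d=grab("wrist"); pickle.dump(d,open('w2.pkl','wb'))
e=pickle.load(open('w1.pkl','rb')); print(np.abs(d['image'].astype(int)-e['image']).mean())
g=d['image'][150:250,240:340]; cv2.imwrite('pics/w2.png',cv2.resize(g,None,fx=5,fy=5,interpolation=cv2.INTER_CUBIC)[:,:,::-1])
s=telemetry.sense(); print(s['position'],s['orientation'])
c=np.array([595.6,-12]);u=np.array([np.cos(np.radians(-62)),np.sin(np.radians(-62))])
for r,z in((129.9,114.6),(133.5,132),(116,46)): print((project(d,[[*(c+r*u),z]])[0]-[240,150])*5)
```

```text
[ 649.66872926 -118.0372839   249.52915632] [-1.79984474e+02 -9.11403781e-02  1.18115648e+02] [-0.7 -0.5 -0.1 -0.   0.1 -0.1  0. ]
11.860396825396826
[ 649.72513031 -117.78563749  249.72777588] [-1.79998541e+02 -8.12614283e-02  1.18149878e+02]
[232.46640335 377.51779802]
[233.39780999 433.29388899]
[229.59775714 208.11872671]
```

View pics/w2.png

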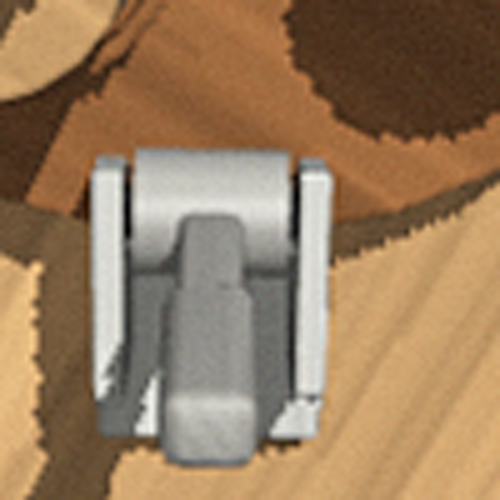

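The close-up shows the lever tip's end face centred at crop (208,430) and the bracket parallel to the image columns, so the 28° yaw is right. The lever sits about 5 px left of the prediction.

Run:
```python
from h import *
d=pickle.load(open('w2.pkl','rb'))
c=np.array([595.6,-12]);a=np.radians(28);bx=np.array([np.cos(a),np.sin(a)]);by=np.array([-bx[1],bx[0]])
for n,q,z in(('tip',(208,432),132),('hinge',(211,210),60),('chL',(109,380),57),('chR',(316,380),57)):
    p=onplane(d,[(240+q[0]/5,150+q[1]/5)],z)[0,:2]; print(n,p.round(1),((p-c)@bx).round(1),((p-c)@by).round(1))
# cone, disc seen in wrist full picture w1-like coordinates
hsv=cv2.cvtColor(d['image'],cv2.COLOR_RGB2HSV)
G=c-bx*3.5-by*129.9
p0=[650,-120,250];
G=np.r_[c-by*129.9-bx*3.5]
print(G,rel(p0,118,[*G,160],118),rel(p0,118,[*G,117.6],118))
```

```text
tip [ 654.7 -131.5] -3.9 -133.3
hinge [ 645.7 -113.9] -3.7 -113.5
chL [ 644.3 -154. ] -23.7 -148.3
chR [ 680.2 -134.8] 17.1 -148.2
[ 653.49403943 -128.33804278] (array([-0.018 , -0.0017,  0.18  ]), array([0., 0., 0.])) (array([-0.018 , -0.0017,  0.2648]), array([0., 0., 0.]))
```

Request:
{"op": "apply_moves", "data": {
  "series": [
    [[-0.018, -0.002, 0.09], [0, 0, 0], 0.7],
    [[-0.018, -0.002, 0.15], [0, 0, 0], 0.7],
    [[-0.018, -0.002, 0.2], [0, 0, 0], 0.7],
    [[-0.018, -0.002, 0.24], [0, 0, 0], 0.7],
    [[-0.018, -0.002, 0.265], [0, 0, 0], 0.7],
    [[-0.018, -0.002, 0.265], [0, 0, 0], 0.7],
    [[-0.018, -0.002, 0.265], [0, 0, 0], 0.7],
    [[-0.018, -0.002, 0.265], [0, 0, 0], 0.7]
  ]
}}

```text
t: 2.78
position: [654.4, -128.2, 119.1]
orientation: [179.9, 0.1, 118.0]
ft_force: [-0.3, -0.0, 0.5]
grip_width: 61.5
finger_force: 0.0
```

Request:
{"op": "apply_moves", "data": {
  "series": [
    [[0, 0, 0], [0, 0, 0], 0],
    [[0, 0, 0], [0, 0, 0], 0],
    [[0, 0, 0], [0, 0, 0], 0],
    [[0, 0, 0], [0, 0, 0], 0],
    [[0, 0, 0], [0, 0, 0], 0],
    [[0, 0, 0], [0, 0, 0], 0],
    [[0, 0, 0], [0, 0, 0], 0],
    [[0, 0, 0], [0, 0, 0], 0],
    [[0, 0, 0], [0, 0, 0], 0],
    [[0, 0, 0], [0, 0, 0], 0]
  ],
  "force": 12
}}

```text
t: 3.62
position: [653.7, -128.3, 117.5]
orientation: [180.0, 0.0, 118.0]
ft_force: [0.8, 0.3, -0.7]
grip_width: 16.1
finger_force: 12.0
```

```bash
python3 -c "
import numpy as np
for f in np.linspace(.2,1.38,17)[1:]: print(f.round(2),round(-70*(np.sin(f)-np.sin(.2))/500,4),round(70*(np.cos(.2)-np.cos(f))/500,4))"
```

```text
0.27 -0.01 0.0024
0.35 -0.0199 0.0056
0.42 -0.0294 0.0094
0.5 -0.0387 0.014
0.57 -0.0476 0.0192
0.64 -0.0561 0.0251
0.72 -0.0641 0.0316
0.79 -0.0716 0.0387
0.86 -0.0786 0.0463
0.94 -0.085 0.0544
1.01 -0.0908 0.0629
1.08 -0.096 0.0718
1.16 -0.1005 0.0811
1.23 -0.1043 0.0907
1.31 -0.1073 0.1006
1.38 -0.1096 0.1107
```

Request:
{"op": "apply_moves", "data": {
  "series": [
    [[-0.01, 0, 0.0024], [0, 0, 0], 0],
    [[-0.02, 0, 0.0056], [0, 0, 0], 0],
    [[-0.0294, 0, 0.0094], [0, 0, 0], 0],
    [[-0.0387, 0, 0.014], [0, 0, 0], 0],
    [[-0.0476, 0, 0.0192], [0, 0, 0], 0],
    [[-0.0561, 0, 0.0251], [0, 0, 0], 0],
    [[-0.0641, 0, 0.0316], [0, 0, 0], 0],
    [[-0.0716, 0, 0.0387], [0, 0, 0], 0],
    [[-0.0716, 0, 0.0387], [0, 0, 0], 0],
    [[-0.0716, 0, 0.0387], [0, 0, 0], 0]
  ]
}}

```text
t: 4.45
position: [671.1, -162.0, 98.2]
orientation: [180.0, 0.2, 117.9]
ft_force: [3.8, -3.4, 1.4]
grip_width: 16.0
finger_force: 12.0
```

Request:
{"op": "apply_moves", "data": {
  "series": [
    [[-0.007, 0, 0.0076], [0, 0, 0], 0],
    [[-0.0134, 0, 0.0157], [0, 0, 0], 0],
    [[-0.0192, 0, 0.0242], [0, 0, 0], 0],
    [[-0.0244, 0, 0.0331], [0, 0, 0], 0],
    [[-0.0289, 0, 0.0424], [0, 0, 0], 0],
    [[-0.0327, 0, 0.052], [0, 0, 0], 0],
    [[-0.0357, 0, 0.0619], [0, 0, 0], 0],
    [[-0.038, 0, 0.072], [0, 0, 0], 0],
    [[-0.038, 0, 0.072], [0, 0, 0], 0],
    [[-0.038, 0, 0.072], [0, 0, 0], 0]
  ]
}}

```text
t: 5.28
position: [680.3, -179.7, 62.7]
orientation: [179.9, 0.3, 117.9]
ft_force: [5.0, -5.7, 1.1]
grip_width: 16.1
finger_force: 12.0
```

Request:
{"op": "apply_moves", "data": {
  "series": [
    [[0, 0, 0], [0, 0, 0], 0.6],
    [[0, 0, 0], [0, 0, 0], 0.6],
    [[0, 0, 0], [0, 0, 0], 0.6],
    [[0, 0, 0], [0, 0, 0], 0.6],
    [[0, 0, 0], [0, 0, 0], 0.6],
    [[0, 0, -0.08], [0, 0, 0], 0.6],
    [[0, 0, -0.16], [0, 0, 0], 0.6],
    [[0, 0, -0.24], [0, 0, 0], 0.6],
    [[0, 0, -0.32], [0, 0, 0], 0.6],
    [[0, 0, -0.38], [0, 0, 0], 0.6]
  ]
}}

```text
t: 6.12
position: [679.5, -177.0, 255.9]
orientation: [179.9, 0.1, 118.0]
ft_force: [0.7, 0.1, 0.2]
grip_width: 52.7
finger_force: 0.0
```

Request:
{"op": "apply_moves", "data": {
  "series": [
    [[0, 0, 0], [0, 0, 0.0483], 1],
    [[0, 0, 0], [0, 0, 0.1], 1],
    [[0, 0, 0], [0, 0, 0.15], 1],
    [[0, 0, 0], [0, 0, 0.193], 1],
    [[0, 0, 0], [0, 0, 0.193], 1],
    [[0, 0, 0], [0, 0, 0.193], 1],
    [[0, 0, 0], [0, 0, 0.193], 1],
    [[0, 0, 0], [0, 0, 0.193], 1],
    [[0, 0, 0], [0, 0, 0.193], 1]
  ]
}}

```text
t: 6.87
position: [679.0, -176.8, 252.1]
orientation: [-180.0, -0.0, 83.4]
ft_force: [0.3, -0.5, -0.1]
grip_width: 87.6
finger_force: 0.0
```

Run:
```python
from h import *
s=telemetry.sense(); print(s['position'],s['orientation'],s['t'])
d=grab("wrist"); pickle.dump(d,open('w3.pkl','wb')); save(d,'w3.png')
c=[595.6,-12]; print(project(d,[[*c,188],[*c,32]]))
a=np.radians(83.2); v=np.array([np.cos(a),np.sin(a)])*45
print(project(d,[[*(c+v),188],[*(c-v),188],[462.3,-82,60]]))
print(rel(s['position'],83.2,[*c,235],83.2))
```

```text
[ 678.98606202 -176.78866876  252.11651771] [-1.79992296e+02 -1.28343169e-02  8.33844655e+01] 6.8667
[[ 84.30564243 -43.04653578]
 [173.95333826  28.55565554]]
[[  75.42859833 -143.65834056]
 [  94.05257286   50.46465291]
 [  39.50266975  123.96170773]]
(array([ 0.3075, -0.2046,  0.0342]), array([0., 0., 0.]))
```

View pics/w3.png

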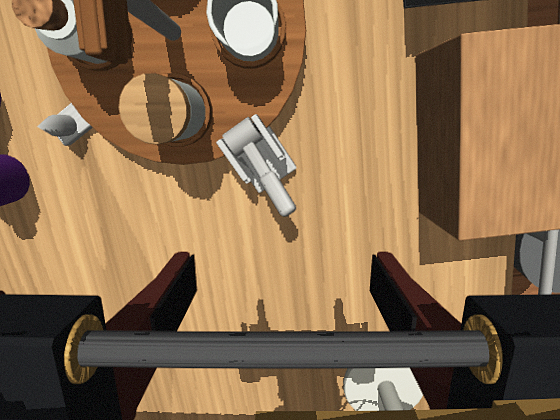

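The lever is down, pointing outwards at about (270,185), and the cone is at (62,125). Next I'll move to where the wrist camera sees the bar.

Request:
{"op": "apply_moves", "data": {
  "series": [
    [[0.04, -0.08, -0.01], [0, 0, 0], 1],
    [[0.08, -0.14, -0.02], [0, 0, 0], 1],
    [[0.1, -0.2, -0.02], [0, 0, 0], 1],
    [[0.1, -0.2046, -0.02], [0, 0, 0], 1],
    [[0.1, -0.2046, -0.02], [0, 0, 0], 1],
    [[0.1, -0.2046, -0.02], [0, 0, 0], 1],
    [[0.1, -0.2046, -0.02], [0, 0, 0], 1],
    [[0.1, -0.2046, -0.02], [0, 0, 0], 1],
    [[0.1, -0.2046, -0.02], [0, 0, 0], 1]
  ]
}}

```text
t: 7.67
position: [584.0, -115.9, 262.0]
orientation: [180.0, 0.0, 83.2]
ft_force: [0.2, -0.8, -0.1]
grip_width: 88.2
finger_force: 0.0
```

Run:
```python
from h import *
s=telemetry.sense(); print(s['position'],s['orientation'],s['t'])
d=grab("wrist"); pickle.dump(d,open('w4.pkl','wb')); save(d,'w4.png')
c=[595.6,-12]; a=np.radians(83.2); v=np.array([np.cos(a),np.sin(a)])*45
print(project(d,[[*c,188],[*(c+v),188],[*(c-v),188],[462.3,-82,60],[524.9,-5.5,124]]))
```

```text
[ 584.0207953  -115.87442404  261.9913716 ] [1.79992228e+02 4.48104940e-02 8.32237612e+01] 7.6667
[[281.94054311  60.29495871]
 [281.94996446 -29.28654084]
 [281.93677255 141.57762236]
 [155.36950291 174.87662413]
 [186.24369466  76.75844986]]
```

View pics/w4.png

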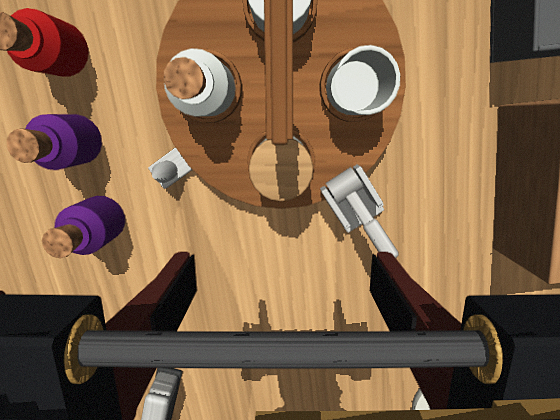

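The bar's near end is centred at (280,139), against a predicted (282,142). The cork jar is at (200,85), and the cone tip is near (158,171). Everything agrees, so I'll go over the bar, descend and grip.

Request:
{"op": "apply_moves", "data": {
  "series": [
    [[0.08, -0.002, 0], [0, 0, 0], 1],
    [[0.15, -0.002, 0], [0, 0, 0], 1],
    [[0.209, -0.002, 0], [0, 0, 0], 1],
    [[0.209, -0.002, 0], [0, 0, 0], 0.7],
    [[0.209, -0.002, 0.06], [0, 0, 0], 0.6],
    [[0.209, -0.002, 0.12], [0, 0, 0], 0.6],
    [[0.209, -0.002, 0.16], [0, 0, 0], 0.6],
    [[0.209, -0.002, 0.174], [0, 0, 0], 0.6],
    [[0.209, -0.002, 0.174], [0, 0, 0], 0.6],
    [[0.209, -0.002, 0.174], [0, 0, 0], 0.6]
  ]
}}

```text
t: 8.55
position: [595.2, -11.8, 175.7]
orientation: [180.0, 0.0, 83.2]
ft_force: [-0.7, 0.5, 0.9]
grip_width: 52.7
finger_force: 0.0
```

Request:
{"op": "apply_moves", "data": {
  "series": [
    [[0, 0, 0], [0, 0, 0], 0],
    [[0, 0, 0], [0, 0, 0], 0],
    [[0, 0, 0], [0, 0, 0], 0],
    [[0, 0, 0], [0, 0, 0], 0],
    [[0, 0, 0], [0, 0, 0], 0],
    [[0, 0, 0], [0, 0, 0], 0],
    [[0, 0, 0], [0, 0, 0], 0],
    [[0, 0, 0], [0, 0, 0], 0],
    [[0, 0, 0], [0, 0, 0], 0]
  ],
  "force": 20
}}

```text
t: 9.3
position: [594.1, -11.1, 175.4]
orientation: [-179.9, -0.0, 83.3]
ft_force: [-4.8, 1.6, 5.7]
grip_width: 15.8
finger_force: 20.0
```

Run:
```python
from h import *
d=pickle.load(open('w4.pkl','rb'))
c=np.array([595.6,-12])
for q,z in (((158,171),60),((170,168),8)):
    p=onplane(d,[q],z)[0,:2]-c; print(p,np.hypot(*p),np.degrees(np.arctan2(p[1],p[0])))
```

```text
[-129.91828044  -66.57987494] 145.9850654689336 -152.8659933619966
[-135.06576704  -70.40722806] 152.3152624989241 -152.46782150408785
```

Request:
{"op": "apply_moves", "data": {
  "series": [
    [[0, 0, 0], [0, 0, -0.005], 0],
    [[0, 0, 0], [0, 0, -0.014], 0],
    [[0, 0, 0], [0, 0, -0.026], 0],
    [[0, 0, 0], [0, 0, -0.038], 0],
    [[0, 0, 0], [0, 0, -0.05], 0],
    [[0, 0, 0], [0, 0, -0.062], 0],
    [[0, 0, 0], [0, 0, -0.074], 0],
    [[0, 0, 0], [0, 0, -0.084], 0],
    [[0, 0, 0], [0, 0, -0.091], 0],
    [[0, 0, 0], [0, 0, -0.095], 0]
  ]
}}

```text
t: 10.13
position: [593.7, -11.2, 175.4]
orientation: [-179.9, -0.1, 100.4]
ft_force: [-6.2, 1.1, 7.2]
grip_width: 15.8
finger_force: 20.0
```

Request:
{"op": "apply_moves", "data": {
  "series": [
    [[0, 0, 0], [0, 0, -0.005], 0],
    [[0, 0, 0], [0, 0, -0.014], 0],
    [[0, 0, 0], [0, 0, -0.026], 0],
    [[0, 0, 0], [0, 0, -0.038], 0],
    [[0, 0, 0], [0, 0, -0.05], 0],
    [[0, 0, 0], [0, 0, -0.062], 0],
    [[0, 0, 0], [0, 0, -0.074], 0],
    [[0, 0, 0], [0, 0, -0.084], 0],
    [[0, 0, 0], [0, 0, -0.091], 0],
    [[0, 0, 0], [0, 0, -0.094], 0]
  ]
}}

```text
t: 10.97
position: [593.3, -11.2, 175.4]
orientation: [-179.9, -0.1, 117.3]
ft_force: [-7.8, 0.9, 8.7]
grip_width: 15.8
finger_force: 20.0
```

Request:
{"op": "apply_moves", "data": {
  "series": [
    [[0, 0, 0], [0, 0, 0], 0],
    [[0, 0, 0], [0, 0, 0], 0],
    [[0, 0, 0], [0, 0, 0], 0],
    [[0, 0, 0], [0, 0, 0], 0],
    [[0, 0, 0], [0, 0, 0], 0],
    [[0, 0, 0], [0, 0, 0], 0]
  ]
}}

```text
t: 11.47
position: [593.3, -11.2, 175.3]
orientation: [-179.9, -0.1, 117.3]
ft_force: [-8.3, 1.9, 8.1]
grip_width: 15.7
finger_force: 20.0
```

Run:
```python
from h import *
s=telemetry.sense(); print(s)
d=grab("top"); pickle.dump(d,open('t2.pkl','wb')); e=grab("wrist"); pickle.dump(e,open('w5.pkl','wb'))
a=cv2.resize(d['image'][135:255,210:340],None,fx=4,fy=4,interpolation=cv2.INTER_CUBIC)
b=cv2.resize(e['image'],(280,210))
o=np.zeros((480,800,3),np.uint8); o[:,:520]=a; o[:210,520:]=b; cv2.imwrite('pics/f.png',o[:,:,::-1])
```

```text
{'t': 11.4667, 'q': array([-22.32845763,  25.21995745,  22.8166371 , 105.55563519,
       -12.18596878,  51.76705435,  33.42064886]), 'qvel': array([-0.02562729, -0.05658083,  0.00177547, -0.05352054,  0.03724877,
       -0.03182638, -0.07402425]), 'joint_efforts': array([ 3.23727736e-01, -4.49976933e+01,  5.77633828e+00, -2.46458298e+01,
       -1.04737154e-01, -1.97544381e+00, -3.92330904e-02]), 'position': array([593.31850585, -11.24649693, 175.33361862]), 'orientation': array([-1.79878124e+02, -9.60455729e-02,  1.17274582e+02]), 'ft_force': array([-8.27865014,  1.94520148,  8.06265095]), 'wrist_torque': array([0.05420805, 1.24382768, 0.03773333]), 'finger_force': 19.99059945344925, 'grip_width': 15.703254668041465}
```

View pics/f.png

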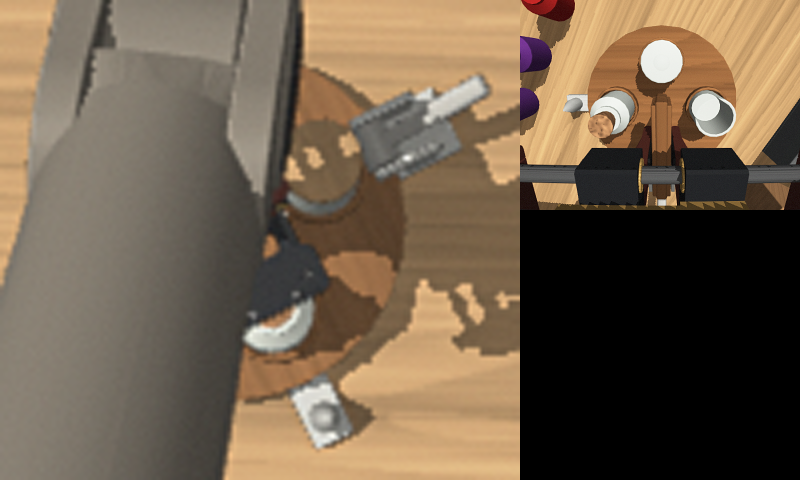

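The picture shows the lever down, the cork jar (about (280,330) in the top crop) right behind the cone (325,415), and the bar in the jaws. One numeric check before handing in.

Run:
```python
from h import *
e=pickle.load(open('w5.pkl','rb')); c=np.array([592.8,-12])
hsv=cv2.cvtColor(e['image'],cv2.COLOR_RGB2HSV)
# cork = textured brown blob over the glass jar: pixels near (160,246)
sub=hsv[205:290,120:215]; m=((sub[...,1]>80)&(sub[...,2]>110)).astype(np.uint8)
n,l,st,ce=cv2.connectedComponentsWithStats(m); i=[k for k in range(1,n) if st[k,4]>150]; print([(st[k].tolist(),(ce[k]+[120,205]).round(1).tolist()) for k in i])
for nme,q,z in(('cork',(160,248),124),('cone',(104,209),60)):
    p=onplane(e,[q],z)[0,:2]-c; print(nme,(p+c).round(1),np.hypot(*p).round(1),np.degrees(np.arctan2(p[1],p[0])).round(1))
a=np.radians(208); f=np.array([np.cos(a),np.sin(a)])
print(project(e,[[*(c+72*f),124],[*(c+152*f),60]]))
```

```text
[([0, 0, 66, 85, 3681], [148.2, 255.4]), ([49, 50, 46, 35, 655], [200.3, 279.2])]
cork [528.6 -43.3] 71.4 -154.0
cone [468.8 -66.5] 135.5 -156.3
[[159.40483468 251.98508651]
 [ 84.44473776 222.049243  ]]
```

```bash
python3 -c "
from plant import job
print(job.job_done())"
```

```text
the job is handed in; nothing more can be done
None
```

The job is handed in at about 11.5 s: the lever is down, the corked jar measures about 2–3 mm from the front spot, and the grip bar is still held at 20 N; the hand-in returned no verdict.

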